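# Zero the espresso grinder's dial

### The job

Zero this grinder. Push the collar's lever round clockwise (finer) until you feel the burrs just touch, never pushing on lever or dial with more than about 18 N, and leave the collar there; then push the black dial ring round by its finger tabs until the notch in its rim faces the steel pointer. Leave everything else on the counter where it stands.

Things in the scene. Friction and masses are not known exactly. Their poses are not given: they have to be found in the camera images.
- grinder: espresso grinder, bolted down, hopper off: grey upright cylinder 144 mm across on a black foot, with an aluminium deck (a disc 160 mm across, top 200 mm above the counter). Origin: on the counter, on the vertical axis about which collar and dial turn. z up; -x is its front (chute, catch tray, fork, pointer).
- index (a point): where the notch must come: the point on the dial's rim circle (56 mm from the axis, 245 mm above the counter) right in front of the tip of the fixed steel pointer, which stands on the deck at the grinder's front (-x), ends 2 mm outside the dial's rim and is lower (242 mm) than the dial's top.
- lever (a point): middle of the black grip of the collar's lever: a level round bar 14 mm thick, pointing straight out from the axis, from 74 to 108 mm off it; this point is 92 mm from the axis and 220 mm above the counter. Beyond the deck's rim (80 mm from the axis) there is free space under it.
- collar: aluminium collar under the dial, 124 mm across, top 233 mm above the counter; origin as the grinder's. Clockwise from above is finer. It drags evenly (0.35 N m, 4 N at the grip) and stays where left; the dial rides along. 14 to 84 degrees on from the start, at a place that cannot be seen, the burrs meet: the push then climbs from 4 N to over 10 N within 2 to 3 mm.
- notch (a point): the only notch in the black dial ring's outer rim: 10 mm wide, 10 mm deep, cut right through to the bright collar below; the point is at the rim, 56 mm from the axis, on the top face, 245 mm above the counter.
- dial: black dial ring lying on the collar's top: 112 mm across, 76 mm bore, 12 mm thick, fine white graduations, four finger tabs; origin as the grinder's. Turns about the same axis either way without end, under light friction (0.08 N m, about 2 N at a tab), and stays where left; pushing it round does not turn the collar.
- tab0 (a point): top centre of one of the dial's four finger tabs, 15 mm above the dial's top face, 45.5 mm from the axis; each tab is 8 mm wide along the pushing direction, 10 mm deep radially and 15 mm tall (origin is the tab's top). This one is 45 degrees anticlockwise (from above) of the notch.
- tab1 (a point): top centre of one of the dial's four finger tabs, 15 mm above the dial's top face, 45.5 mm from the axis; each tab is 8 mm wide along the pushing direction, 10 mm deep radially and 15 mm tall (origin is the tab's top). This one is 135 degrees anticlockwise of the notch.
- tab2 (a point): top centre of one of the dial's four finger tabs, 15 mm above the dial's top face, 45.5 mm from the axis; each tab is 8 mm wide along the pushing direction, 10 mm deep radially and 15 mm tall (origin is the tab's top). This one is 135 degrees clockwise of the notch.
- tab3 (a point): top centre of one of the dial's four finger tabs, 15 mm above the dial's top face, 45.5 mm from the axis; each tab is 8 mm wide along the pushing direction, 10 mm deep radially and 15 mm tall (origin is the tab's top). This one is 45 degrees clockwise of the notch.
- dosing_cup: bystander: steel cup 56 mm across, 52 mm tall, on the grinder's catch tray under the chute; origin under its centre.
- hopper: bystander: the clear bean hopper with black lid, 128 mm across, 160 mm tall; origin under its centre.
- pitcher: bystander: steel milk pitcher, 92 mm across, 105 mm tall; origin under its centre.
- cup_a: bystander: white mug 80 mm across, 65 mm tall; origin under its centre.
- cup_b: bystander: white mug 80 mm across, 65 mm tall; origin under its centre.
- tamper: bystander: steel tamper 58 mm across, 88 mm tall; origin under its centre.
- brush: bystander: cleaning brush lying flat, 170 mm long; origin under its centre.
- portafilter: bystander: portafilter lying on a black tamping mat, bowl 70 mm across, 30 mm tall, black handle; origin under the bowl.

How it is judged:
By the outcome, as a careful person would: the job done as asked, in the order asked, and still so for the second after the job is handed in, with the robot touching nothing.
It also fails if it takes over 72 s, if anything falls off the work surface, if the arm or the gripper's body presses on something with over 40 N, if the wrist force passes 120 N, or if a joint passes its speed limit or range.

### The arm

A 6-joint arm with a two-finger parallel gripper is mounted at the origin on the work surface. World frame = base frame: x ahead of the robot, y to its left, z up, the work surface at z = 0. Lengths are in mm, angles in rad, forces in N, time in s.
With the tool pointing down it reaches from about 350 to 725 mm from the base axis. Payload 4.3 kg.
Tool frame: the origin (TCP) lies on the centre line of the jaws, within the pads' length; the fingertips stand 19 mm ahead of it and the grasp point (between the pads) is the TCP; z points along the fingers, y is the direction in which the jaws open and shut (so a half turn about z gives the same grasp; the last joint's range is limited). The gripper opens to 85 mm and grips with 20 to 120 N. Pads are 22 mm wide; open, the fingers measure 114 mm over their backs; the gripper's body (76 mm by 85 mm) begins 54 mm behind the grasp point. The pads swing forward as they close: fully open they stand 13 mm farther back than shut.
Start: joints at [-1.279, 0.377, 0.081, 1.274, 0, 1.46], TCP at [224.882, -529.238, 250.329] pointing down, gripper open.
Joint ranges: [-2.72, 2.72], [-0.84, 1.66], [-1.02, 1.22], [-1.77, 2.12], [-1.37, 1.28], [-3.14, 3.14]. Speed limits (rad/s): [2.57, 2.57, 3.14, 3.14, 3.14, 3.14].

### API

Orientations are given as a unit quaternion [x, y, z, w].
In Python, from bench import ctrl gives the robot as it stands.
- The arm moves only by the shell command python3 -m handwheel 'ROWS' [OPENING] [FORCE]. ROWS is JSON, a list of rows, each a list of 2 entries, a list of its own where there are three numbers: the shift along the tool's x, y, z in m, then the turn about the tool's z in rad. In form: [[[dx, dy, dz], spin], ...]. A call has 1 to 20 rows; each row is the pose to reach, as a shift and turn from the pose commanded when the call began, along the tool's axes at that moment; what a row does not reach only later rows make up. A row lasts 1/8 s, in which the tool goes at most 62.5 mm and 10.7 degrees, less where a joint would pass 70% of its speed; a pose out of reach is approached as far as the arm can. A call with a gripper value outside its range is refused whole. OPENING is the gripper's target within -1 to 1 (fully open at 1, half-way at 0, shut at -1), set as the call begins (- or left out, the last holds). The fingers move at their own pace and stop on an object; FORCE is the grip in N (left out, the last holds). Time passes only in rows, so rows that repeat a pose let the fingers close. It gives the time, the measured TCP pose, the force and the opening at its end, in the units of the state.
- ctrl.sense(): the state, without advancing time (a new reading comes with each control period).
- ctrl.camera(name): name is "scene" or "side" or "wrist"; returns a dict with "img" (420x560x3 uint8, blue, green, red), "z_map" (420x560 float32, mm along the optical axis (not along the pixel's ray), 0 where there is no reading), "camera_matrix" (3x3 intrinsics, pixels), "world_from_camera" (4x4, takes a point from camera to world coordinates); the wrist camera has in their place "T_tool_cam" (4x4, takes a point from camera to tool coordinates, whose origin is the TCP and whose axes are the flange's). Camera axes: x right, y up, looking along -z (the intrinsics and any distortion apply to the point x, -y, -z); pixel columns grow to the right and rows downward; lengths in mm; the calibration is good to about 2 mm. A picture is of the moment at which its call begins: read the wrist's pose just before it.
- ctrl.close_job(): hands the job in, once; it reports no verdict.
The state is a dict: "t": time; "joint_positions": joint angles; "qd": joint speeds; "tau": joint torques, N m; "eef_pos": TCP position; "ee_rot": TCP orientation; "contact_force": force on the tool from outside, world axes, zero at the start; "torque": the same for the moment, N m; "opening": finger opening in mm.
Only numpy, scipy, OpenCV 4.12 (cv2) and the standard library are available. Lean on these libraries where they do the work, as an engineer would, in place of code of your own. Each camera call takes 0.05 s, during which the arm holds its last target.

## Working session

There is one attempt and no reset: what is moved stays moved. The work goes in short steps, Python scripts to look and compute and a shell command to move; the robot and the scene stay as the last step left them, time stands still between calls to the robot, and variables do not carry over. Pictures are saved under pics/ and viewed, and the job is handed in when it is done.

```bash
ls; mkdir -p pics; python3 - <<'E'
from bench import ctrl
import cv2,json
s=ctrl.sense();print(s)
for n in("scene","side","wrist"):
    c=ctrl.camera(n);cv2.imwrite(f"pics/{n}0.png",c["img"]);print(n,c["camera_matrix"],c.get("world_from_camera",c.get("T_tool_cam")))
E
```

```text
pics
{'t': 0.0, 'joint_positions': array([-1.27930905e+00,  3.78102955e-01,  7.96327439e-02,  1.27440503e+00,
        1.08174790e-05,  1.46047630e+00]), 'qd': array([ 1.43648675e-03, -6.31287561e-04, -9.45399926e-04, -6.89854104e-05,
        9.06443072e-04, -9.94132248e-04]), 'tau': array([-3.24933617e-04, -4.63608313e+01,  2.69872963e+01,  2.08844128e-02,
       -2.85972774e-04, -2.97890097e-06]), 'eef_pos': array([ 224.6918256 , -528.61074985,  249.34071954]), 'ee_rot': array([ 9.79886122e-01,  1.99554775e-01, -8.86425091e-05, -1.03568467e-03]), 'contact_force': array([-0.8214051 ,  0.66773407, -0.69776431]), 'torque': array([-0.04104177, -0.01139248, -0.04044487]), 'opening': 85.52790270168188}
scene [[491.0438693    0.         275.40475094]
 [  0.         491.0438693  215.03126602]
 [  0.           0.           1.        ]] [[ 3.05049391e-01 -6.85591327e-01  6.60991227e-01  1.57423171e+03]
 [ 9.52191867e-01  2.07475753e-01 -2.24241967e-01 -3.67136295e+02]
 [ 1.65986951e-02  6.97795346e-01  7.16104838e-01  1.28514200e+03]
 [ 0.00000000e+00  0.00000000e+00  0.00000000e+00  1.00000000e+00]]
side [[387.93638778   0.         279.49791139]
 [  0.         387.93638778 211.06763871]
 [  0.           0.           1.        ]] [[-8.05221529e-01  4.17242106e-01 -4.21339903e-01  8.90098789e+01]
 [-5.92644532e-01 -5.42586674e-01  5.95291659e-01  6.64369512e+02]
 [ 1.97673285e-02  7.29046450e-01  6.84178724e-01  9.58716838e+02]
 [ 0.00000000e+00  0.00000000e+00  0.00000000e+00  1.00000000e+00]]
wrist [[334.74043585   0.         283.15778507]
 [  0.         334.74043585 206.98278946]
 [  0.           0.           1.        ]] [[ 1.18659055e-04  9.54427214e-01  2.98443762e-01  7.62699480e+01]
 [ 9.99999670e-01 -3.53025816e-04  7.31388815e-04 -3.39403338e-01]
 [ 8.03415742e-04  2.98443577e-01 -9.54426941e-01 -1.22080104e+02]
 [ 0.00000000e+00  0.00000000e+00  0.00000000e+00  1.00000000e+00]]
```

View pics/scene0.png

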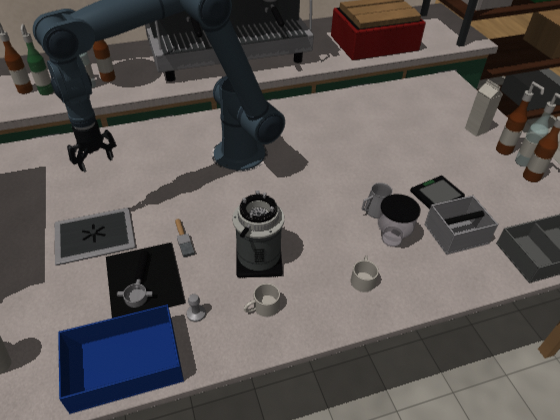

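View pics/side0.png

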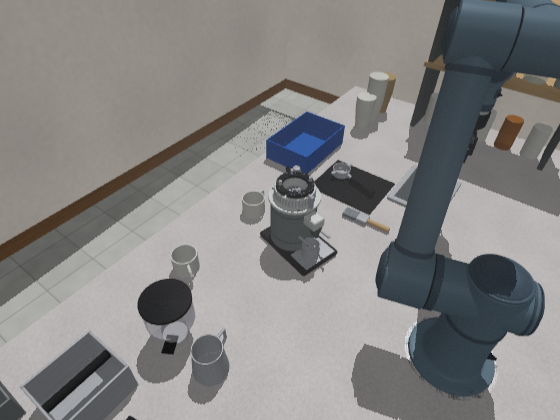

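View pics/wrist0.png

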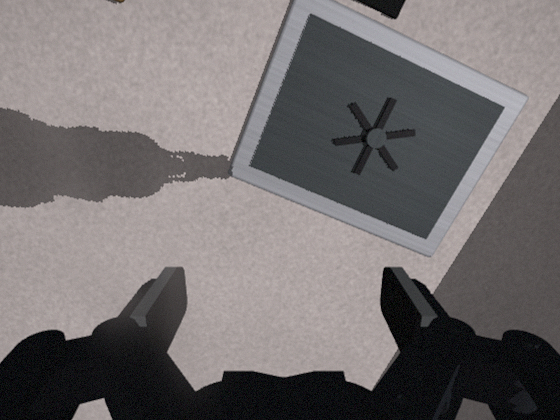

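The scene view has the grinder at about (260,225), and in the side view it is at about (295,215). Its chute and tray face the robot. Next I'll zoom in and fit the axis from depth.

```bash
cat > h.py <<'E'
from bench import ctrl
import numpy as np, cv2
from scipy.spatial.transform import Rotation as R
from scipy.optimize import least_squares
def Tcam(c,s):
    if "world_from_camera" in c: return c["world_from_camera"]
    T=np.eye(4);T[:3,:3]=R.from_quat(s["ee_rot"]).as_matrix();T[:3,3]=s["eef_pos"]
    return T@c["T_tool_cam"]
def grab(n):
    s=ctrl.sense();c=ctrl.camera(n);c["T"]=Tcam(c,s);c["s"]=s;return c
def cloud(c):
    K=c["camera_matrix"];z=c["z_map"].astype(float);v,u=np.mgrid[:z.shape[0],:z.shape[1]]
    P=np.stack([(u-K[0,2])*z/K[0,0],-(v-K[1,2])*z/K[1,1],-z,np.ones_like(z)],-1)
    W=(P@c["T"].T)[...,:3];W[z==0]=np.nan;return W
def ray_z(c,u,v,h):
    K=c["camera_matrix"];d=c["T"][:3,:3]@np.array([(u-K[0,2])/K[0,0],-(v-K[1,2])/K[1,1],-1.]);o=c["T"][:3,3]
    return o+d*(h-o[2])/d[2]
def proj(c,p):
    K=c["camera_matrix"];q=np.linalg.inv(c["T"])@np.append(p,1.);return K[0,0]*q[0]/-q[2]+K[0,2],-K[1,1]*q[1]/-q[2]+K[1,2]
E
python3 - <<'E'
from h import *
for n,(x,y,w) in {"scene":(200,170,120),"side":(230,150,120)}.items():
    c=grab(n);cv2.imwrite(f"pics/{n}1.png",cv2.resize(c["img"][y:y+w,x:x+w],(600,600),interpolation=cv2.INTER_CUBIC))
    np.savez(f"{n}.npz",**{k:c[k] for k in("img","z_map","camera_matrix","T")})
    W=cloud(c)[y:y+w,x:x+w].reshape(-1,3)
    for lo,hi in((195,205),(228,236),(241,249),(255,264)):
        m=(W[:,2]>lo)&(W[:,2]<hi);Q=W[m];print(n,lo,m.sum(),Q.min(0).round(),Q.max(0).round(),np.median(Q,0).round())
E
```

```text
scene 195 480 [ 503. -161.  195.] [649.  -2. 205.] [606. -88. 200.]
scene 228 215 [ 524. -147.  228.] [639. -20. 236.] [601. -91. 232.]
scene 241 382 [ 496. -137.  241.] [626. -25. 249.] [568. -84. 244.]
scene 255 36 [ 525. -120.  255.] [604. -44. 263.] [ 592. -106.  258.]
side 195 494 [ 485. -153.  195.] [641.  -0. 205.] [539. -36. 199.]
side 228 229 [ 488. -138.  228.] [628. -16. 236.] [551. -52. 232.]
side 241 406 [ 490. -137.  241.] [620. -24. 249.] [561. -79. 244.]
side 255 35 [ 524. -118.  256.] [601. -41. 262.] [589. -54. 259.]
```

View pics/scene1.png

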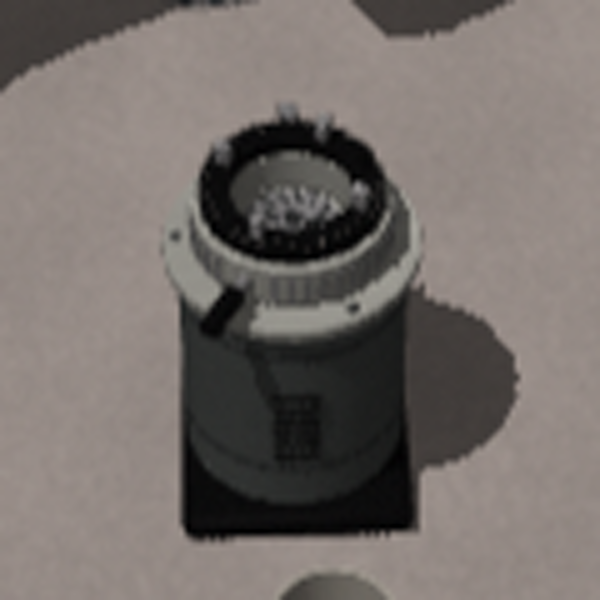

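View pics/side1.png

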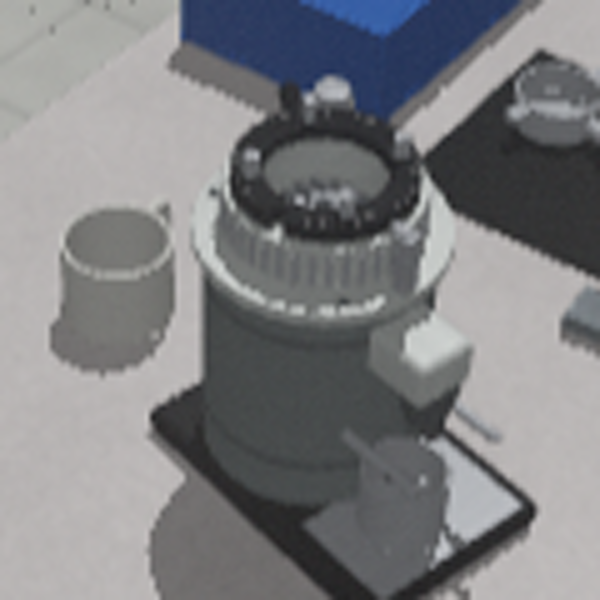

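```bash
python3 - <<'E'
from h import *
for n,(x,y,w) in {"scene":(200,170,120),"side":(230,150,120)}.items():
    c=dict(np.load(f"{n}.npz"));W=cloud(c)[y:y+w,x:x+w].reshape(-1,3)
    for lo,hi,r in((195,203,80),(241,248,56)):
        Q=W[(W[:,2]>lo)&(W[:,2]<hi)][:,:2]
        # outer hull fit
        h=cv2.convexHull(Q.astype(np.float32))[:,0]
        f=least_squares(lambda p:np.hypot(*(h-p).T)-r,[567,-79],loss="soft_l1",f_scale=2)
        print(n,lo,f.x,np.abs(f.fun).mean())
c=dict(np.load("scene.npz"))
for u,v in((222,312),(240,290),(205,330)):
    p=ray_z(c,200+(u-2)/5,170+(v-2)/5,225);print(p,p[:2]-[567,-79])
print(R.from_quat(ctrl.sense()["ee_rot"]).as_matrix())
E
```

```text
scene 195 [567.01753467 -81.77148809] 2.437057191794582
scene 241 [566.35093602 -81.24472861] 2.006395215931152
side 195 [563.77133853 -79.81697133] 1.983474950620358
side 241 [564.05273901 -80.5510674 ] 1.353702159096537
[ 634.8955082  -143.78269426  225.        ] [ 67.8955082  -64.78269426]
[ 621.11224985 -129.09334771  225.        ] [ 54.11224985 -50.09334771]
[ 645.61573179 -156.87073869  225.        ] [ 78.61573179 -77.87073869]
[[ 9.20343476e-01  3.91110982e-01 -2.93555805e-04]
 [ 3.91111082e-01 -9.20343030e-01  9.10598933e-04]
 [ 8.59732037e-05 -9.52876716e-04 -9.99999542e-01]]
```

```bash
python3 -m handwheel '[[[0.01,-0.004,-0.02],0],[[0.04,-0.015,-0.05],-0.15],[[0.08,-0.03,-0.08],-0.3],[[0.12,-0.045,-0.081],-0.46],[[0.16,-0.06,-0.081],-0.62],[[0.2,-0.075,-0.081],-0.78],[[0.24,-0.09,-0.081],-0.94],[[0.28,-0.105,-0.081],-1.1],[[0.32,-0.12,-0.081],-1.26],[[0.36,-0.135,-0.081],-1.42],[[0.4,-0.15,-0.081],-1.58],[[0.44,-0.165,-0.081],-1.75],[[0.48,-0.18,-0.081],-1.92],[[0.51,-0.192,-0.081],-2.08],[[0.535,-0.202,-0.081],-2.2],[[0.55,-0.207,-0.081],-2.27],[[0.552,-0.208,-0.081],-2.3],[[0.552,-0.208,-0.081],-2.3]]' -1 20
python3 - <<'E'
from h import *
c=grab("wrist");cv2.imwrite("pics/w2.png",c["img"]);np.savez("w2.npz",**{k:c[k] for k in("img","z_map","camera_matrix","T")})
print(c["s"])
E
```

```text
t: 2.5
eef_pos: [651.3, -122.2, 331.2]
ee_rot: [0.218, 0.976, -0.0, -0.0]
contact_force: [0.5, 0.5, -1.1]
opening: -0.1
{'t': 2.5, 'joint_positions': array([-2.80940872e-01,  5.97123110e-01,  6.41134939e-01,  1.61511488e+00,
       -3.94102836e-04,  1.59538151e-01]), 'qd': array([-0.01320788, -0.01195369, -0.00586903,  0.00038677, -0.00114219,
        0.00777775]), 'tau': array([ 5.87139465e-01, -5.55144525e+01,  2.64730239e+01, -1.43003406e-02,
        3.69025476e-02, -5.43474988e-02]), 'eef_pos': array([ 651.33670932, -122.19507527,  331.16144122]), 'ee_rot': array([ 2.18463319e-01,  9.75845129e-01, -1.87384790e-04, -1.65035730e-04]), 'contact_force': array([ 0.45020834,  0.54620412, -1.1329775 ]), 'torque': array([-0.04645887,  0.01800977,  0.00016276]), 'opening': -0.08845331004218356}
```

View pics/w2.png

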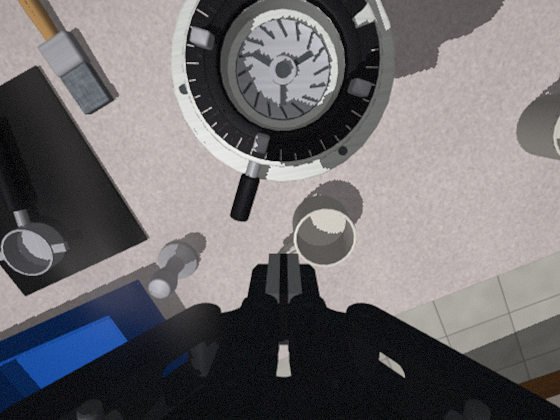

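```bash
python3 - <<'E'
from h import *
c=dict(np.load("w2.npz"));W=cloud(c)
A=np.array([565.5,-81])
F=W.reshape(-1,3);F=F[np.isfinite(F[:,0])]
m=(np.abs(F[:,2]-200)<3)&(np.hypot(*(F[:,:2]-A).T)<100);Q=F[m][:,:2]
h=cv2.convexHull(Q.astype(np.float32))[:,0];
f=least_squares(lambda p:np.hypot(*(h-p).T)-80,A,loss="soft_l1",f_scale=2);print(f.x,len(h),f.x)
# bore inner edge / dial pts
m=(np.abs(F[:,2]-245)<3)&(np.hypot(*(F[:,:2]-A).T)<70);print(m.sum(),np.median(F[m][:,2]));Q=F[m][:,:2]
h=cv2.convexHull(Q.astype(np.float32))[:,0];g=least_squares(lambda p:np.hypot(*(h-p).T)-56,A,loss="soft_l1",f_scale=2);print(g.x)
A=(f.x+g.x)/2
for u,v,z in((244,197,227),(250,180,227),(239,215,227),(257,168,227),(204,33,260),(360,85,260),(261,138,260),(362,14,245),(283,68,205)):
    p=ray_z(c,u,v,z)[:2]-A;print(u,v,W[v,u].round(),p.round(),np.hypot(*p).round(1),np.degrees(np.arctan2(p[1],p[0])).round(1))
g=c["img"][0:240,140:440];cv2.imwrite("pics/w2z.png",cv2.resize(g,None,fx=2.5,fy=2.5,interpolation=cv2.INTER_CUBIC))
E
```

```text
[562.23239618 -80.27645179] 53 [562.23239618 -80.27645179]
10622 243.25980951008688
[563.11066373 -80.91488347]
244 197 [ 628. -141.  226.] [ 65. -60.] 88.9 -42.9
250 180 [ 619. -132.  225.] [ 56. -51.] 75.9 -42.4
239 215 [ 638. -151.  226.] [ 75. -70.] 102.8 -42.8
257 168 [ 614. -125.  221.] [ 51. -43.] 66.4 -40.4
204 33 [ 533. -112.  259.] [-29. -31.] 42.8 -133.1
360 85 [592. -47. 258.] [29. 33.] 44.0 48.4
261 138 [ 594. -109.  259.] [ 32. -28.] 42.5 -41.8
362 14 [557. -26. 232.] [-4. 51.] 50.8 94.6
283 68 [563. -80. 216.] [-1.  1.] 1.3 138.1
```

View pics/w2z.png

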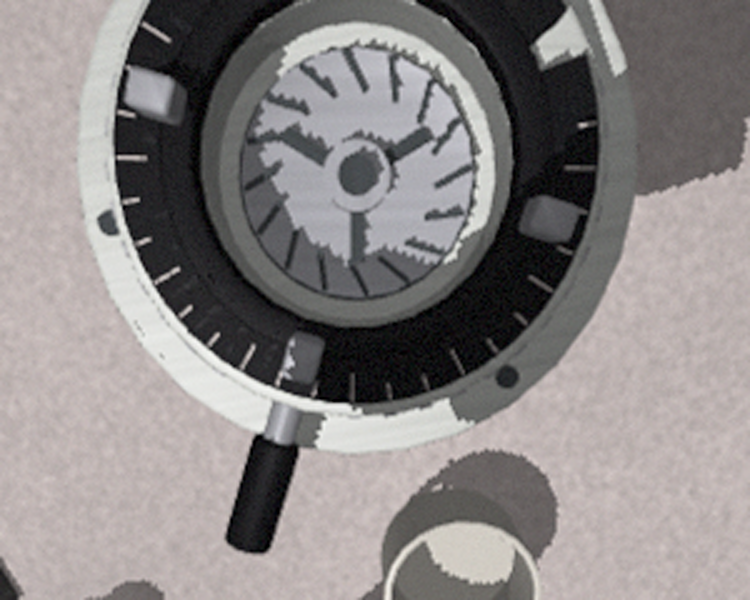

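```bash
python3 -m handwheel '[[[0,0,0.02],0],[[0,0,0.045],0],[[0,0,0.07],0],[[0,0,0.09],0],[[0,0,0.102],0],[[0,0,0.105],0],[[0,-0.0034,0.105],0.035],[[0.0002,-0.0068,0.105],0.07],[[0.0002,-0.0068,0.105],0.07]]' -1
python3 - <<'E'
from h import *
s=ctrl.sense();print(s["contact_force"],s["torque"],s["eef_pos"])
for n,(x,y,w) in {"scene":(200,150,120)}.items():
    c=grab(n);cv2.imwrite(f"pics/{n}3.png",cv2.resize(c["img"][y:y+w,x:x+w],(600,600),interpolation=cv2.INTER_CUBIC))
E
```

```text
t: 3.68
eef_pos: [648.8, -128.5, 227.1]
ee_rot: [0.253, 0.968, -0.0, 0.001]
contact_force: [-0.1, -0.5, 0.6]
opening: 0.1
[-0.12894357 -0.48595336  0.58059644] [ 0.04627054 -0.00611745 -0.01693812] [ 648.77503159 -128.47654116  227.08454489]
```

View pics/scene3.png

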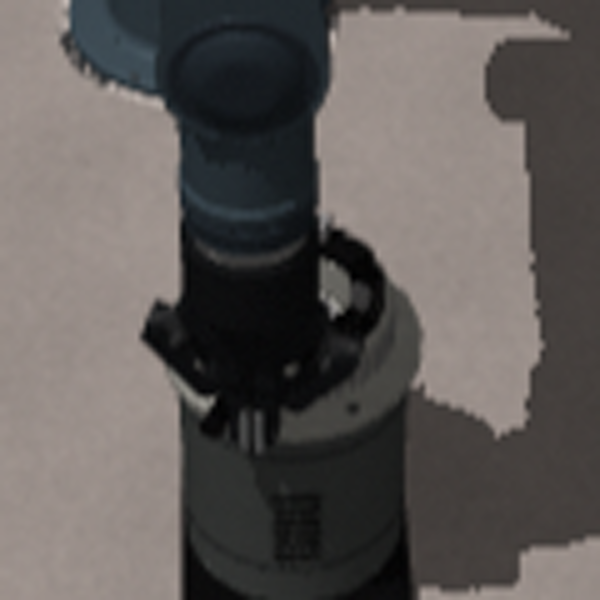

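The closed fingers (crop 250,430) stand just clockwise-side of free space, right beside the lever grip (215,415). I'll now approach in small steps.

```bash
for i in 1; do :; done; python3 -m handwheel '[[[0,-0.0034,0],0.035],[[0,-0.0034,0],0.035]]'; python3 -m handwheel '[[[0,-0.0034,0],0.035],[[0,-0.0034,0],0.035]]'; python3 -m handwheel '[[[0,-0.0034,0],0.035],[[0,-0.0034,0],0.035]]'
```

```text
t: 3.98
eef_pos: [647.1, -130.7, 226.5]
ee_rot: [0.269, 0.963, 0.0, 0.0]
contact_force: [0.3, 1.5, 0.0]
opening: 0.1
t: 4.22
eef_pos: [645.4, -133.6, 226.5]
ee_rot: [0.286, 0.958, 0.0, 0.0]
contact_force: [2.5, 3.3, 0.4]
opening: -0.4
t: 4.47
eef_pos: [643.2, -136.9, 226.5]
ee_rot: [0.303, 0.953, -0.0, 0.0]
contact_force: [2.3, 2.6, 1.9]
opening: -0.1
```

```bash
python3 -m handwheel '[[[0.0001,-0.0034,0],0.035],[[0.0002,-0.0068,0],0.07],[[0.0005,-0.0102,0],0.105],[[0.0009,-0.0136,0],0.14],[[0.0009,-0.0136,0],0.14]]'; python3 -m handwheel '[[[0,-0.0017,0],0.0175],[[0.0001,-0.0034,0],0.035],[[0.0001,-0.0034,0],0.035]]';python3 -c "
from h import *
s=ctrl.sense();print(s['contact_force'],s['eef_pos'],np.degrees(np.arctan2(s['eef_pos'][1]+80.6,s['eef_pos'][0]-563)),np.hypot(s['eef_pos'][1]+80.6,s['eef_pos'][0]-563))"
```

```text
t: 5.1
eef_pos: [634.3, -147.8, 226.3]
ee_rot: [0.369, 0.929, -0.0, -0.0]
contact_force: [2.8, 1.6, 1.4]
opening: 0.1
t: 5.48
eef_pos: [632.2, -149.9, 226.4]
ee_rot: [0.385, 0.923, -0.0, 0.0]
contact_force: [2.8, 1.6, 2.5]
opening: 0.2
[2.84965487 1.56408762 2.52023669] [ 632.24390091 -149.90238542  226.37410875] -45.0241862527717 97.96702730549421
```

```bash
cat > chk.py <<'E'
from h import *
import sys
s=ctrl.sense();p=s['eef_pos'][:2]-[563,-80.6];th=np.arctan2(p[1],p[0]);f=s['contact_force']
t=np.array([-np.sin(th),np.cos(th)]);ft=f[:2]@t
print(f"t={s['t']:.2f} th={np.degrees(th):.2f} r={np.hypot(*p):.1f} Ft={ft:.2f} Fr={f[:2]@(p/np.hypot(*p)):.2f} Fz={f[2]:.2f}")
sys.exit(abs(ft)>(float(sys.argv[1]) if len(sys.argv)>1 else 5.5))
E
python3 chk.py
python3 -m handwheel '[[[0,-0.0017,0],0.0175],[[0.0001,-0.0034,0],0.035]]' >/dev/null; python3 chk.py &&
python3 -m handwheel '[[[0,-0.0017,0],0.0175],[[0.0001,-0.0034,0],0.035]]' >/dev/null; python3 chk.py &&
python3 -m handwheel '[[[0,-0.0017,0],0.0175],[[0.0001,-0.0034,0],0.035]]' >/dev/null; python3 chk.py &&
python3 -m handwheel '[[[0,-0.0017,0],0.0175],[[0.0001,-0.0034,0],0.035]]' >/dev/null; python3 chk.py
```

```text
t=5.47 th=-45.02 r=98.0 Ft=3.12 Fr=0.91 Fz=2.52
t=5.72 th=-46.97 r=98.0 Ft=3.81 Fr=1.18 Fz=2.79
t=5.72 th=-46.97 r=98.0 Ft=3.81 Fr=1.18 Fz=2.79
t=5.72 th=-46.97 r=98.0 Ft=3.81 Fr=1.18 Fz=2.79
t=5.72 th=-46.97 r=98.0 Ft=3.81 Fr=1.18 Fz=2.79False
False
False
False
False
```

```bash
sed -i 's/sys.exit(\(.*\))$/sys.exit(int(\1))/' chk.py
python3 -m handwheel '[[[0,-0.0017,0],0.0175],[[0.0001,-0.0034,0],0.035]]' >/dev/null; python3 chk.py &&
python3 -m handwheel '[[[0,-0.0017,0],0.0175],[[0.0001,-0.0034,0],0.035]]' >/dev/null && python3 chk.py &&
python3 -m handwheel '[[[0,-0.0017,0],0.0175],[[0.0001,-0.0034,0],0.035]]' >/dev/null && python3 chk.py &&
python3 -m handwheel '[[[0,-0.0017,0],0.0175],[[0.0001,-0.0034,0],0.035]]' >/dev/null && python3 chk.py &&
python3 -m handwheel '[[[0,-0.0017,0],0.0175],[[0.0001,-0.0034,0],0.035]]' >/dev/null && python3 chk.py &&
python3 -m handwheel '[[[0,-0.0017,0],0.0175],[[0.0001,-0.0034,0],0.035]]' >/dev/null && python3 chk.py
```

```text
t=5.97 th=-49.02 r=97.9 Ft=4.71 Fr=0.93 Fz=3.05
t=6.22 th=-51.01 r=97.9 Ft=2.98 Fr=1.55 Fz=1.58
t=6.47 th=-53.02 r=97.9 Ft=3.79 Fr=2.27 Fz=2.27
t=6.72 th=-55.01 r=97.8 Ft=3.30 Fr=2.63 Fz=2.86
t=6.97 th=-57.02 r=97.7 Ft=3.89 Fr=3.57 Fz=2.38
t=7.22 th=-59.01 r=97.7 Ft=3.29 Fr=3.18 Fz=2.83
```

```bash

python3 -m handwheel '[[[0,-0.0017,0],0.0175],[[0.0001,-0.0034,0],0.035]]' >/dev/null; python3 chk.py &&
python3 -m handwheel '[[[0,-0.0017,0],0.0175],[[0.0001,-0.0034,0],0.035]]' >/dev/null && python3 chk.py &&
python3 -m handwheel '[[[0,-0.0017,0],0.0175],[[0.0001,-0.0034,0],0.035]]' >/dev/null && python3 chk.py &&
python3 -m handwheel '[[[0,-0.0017,0],0.0175],[[0.0001,-0.0034,0],0.035]]' >/dev/null && python3 chk.py &&
python3 -m handwheel '[[[0,-0.0017,0],0.0175],[[0.0001,-0.0034,0],0.035]]' >/dev/null && python3 chk.py &&
python3 -m handwheel '[[[0,-0.0017,0],0.0175],[[0.0001,-0.0034,0],0.035]]' >/dev/null && python3 chk.py &&
python3 -m handwheel '[[[0,-0.0017,0],0.0175],[[0.0001,-0.0034,0],0.035]]' >/dev/null && python3 chk.py &&
python3 -m handwheel '[[[0,-0.0017,0],0.0175],[[0.0001,-0.0034,0],0.035]]' >/dev/null && python3 chk.py
```

```text
t=7.47 th=-61.02 r=97.7 Ft=3.69 Fr=3.41 Fz=2.69
t=7.72 th=-63.04 r=97.7 Ft=2.95 Fr=3.82 Fz=1.78
t=7.97 th=-65.07 r=97.6 Ft=2.92 Fr=3.94 Fz=2.07
t=8.22 th=-67.08 r=97.6 Ft=3.89 Fr=3.71 Fz=0.77
t=8.47 th=-69.11 r=97.7 Ft=4.75 Fr=3.46 Fz=2.07
t=8.72 th=-71.14 r=97.6 Ft=3.44 Fr=3.30 Fz=0.90
t=8.97 th=-73.16 r=97.6 Ft=3.93 Fr=2.99 Fz=3.44
t=9.22 th=-75.19 r=97.6 Ft=3.37 Fr=4.31 Fz=1.91
```

```bash

python3 -m handwheel '[[[0,-0.0017,0],0.0175],[[0.0001,-0.0034,0],0.035]]' >/dev/null; python3 chk.py &&
python3 -m handwheel '[[[0,-0.0017,0],0.0175],[[0.0001,-0.0034,0],0.035]]' >/dev/null && python3 chk.py &&
python3 -m handwheel '[[[0,-0.0017,0],0.0175],[[0.0001,-0.0034,0],0.035]]' >/dev/null && python3 chk.py &&
python3 -m handwheel '[[[0,-0.0017,0],0.0175],[[0.0001,-0.0034,0],0.035]]' >/dev/null && python3 chk.py &&
python3 -m handwheel '[[[0,-0.0017,0],0.0175],[[0.0001,-0.0034,0],0.035]]' >/dev/null && python3 chk.py &&
python3 -m handwheel '[[[0,-0.0017,0],0.0175],[[0.0001,-0.0034,0],0.035]]' >/dev/null && python3 chk.py &&
python3 -m handwheel '[[[0,-0.0017,0],0.0175],[[0.0001,-0.0034,0],0.035]]' >/dev/null && python3 chk.py &&
python3 -m handwheel '[[[0,-0.0017,0],0.0175],[[0.0001,-0.0034,0],0.035]]' >/dev/null && python3 chk.py
```

```text
t=9.47 th=-77.20 r=97.6 Ft=3.34 Fr=3.41 Fz=1.52
t=9.72 th=-79.22 r=97.6 Ft=2.90 Fr=4.53 Fz=1.59
t=9.97 th=-81.25 r=97.6 Ft=2.94 Fr=4.54 Fz=1.65
t=10.22 th=-83.28 r=97.6 Ft=3.87 Fr=3.51 Fz=1.88
t=10.47 th=-85.31 r=97.5 Ft=2.83 Fr=4.18 Fz=1.63
t=10.72 th=-86.90 r=97.7 Ft=6.53 Fr=4.05 Fz=0.68
```

```bash

python3 -m handwheel '[[[0,0,0],0]]' >/dev/null; python3 chk.py 7.5 &&
python3 -m handwheel '[[[0,-0.0007,0],0.007],[[0,-0.0007,0],0.007]]' >/dev/null; python3 chk.py
```

```text
t=10.85 th=-86.88 r=97.7 Ft=5.40 Fr=3.35 Fz=1.52
t=11.10 th=-87.02 r=97.8 Ft=5.98 Fr=3.58 Fz=1.06
```

```bash

python3 -m handwheel '[[[0,-0.001,0],0.01],[[0,-0.001,0],0.01]]' >/dev/null; python3 chk.py 8 &&
python3 -m handwheel '[[[0,-0.001,0],0.01],[[0,-0.001,0],0.01]]' >/dev/null; python3 chk.py
```

```text
t=11.35 th=-87.28 r=97.9 Ft=8.26 Fr=4.43 Fz=0.22
t=11.35 th=-87.28 r=97.9 Ft=8.26 Fr=4.43 Fz=0.22
```

Burr contact is clear: push on the lever rose from 3.3 N to 8.3 N over about 1 mm of collar travel. I'll back off, lift and look.

```bash

python3 -m handwheel '[[[0.0001,0.004,0],-0.035],[[0.0005,0.009,0],-0.09],[[0.001,0.014,0],-0.14],[[0.001,0.014,-0.02],-0.14],[[0.001,0.014,-0.06],-0.14],[[0.01,0.014,-0.1],-0.14],[[0.03,0.014,-0.13],-0.14],[[0.045,0.014,-0.14],-0.14],[[0.05,0.014,-0.14],-0.14],[[0.05,0.014,-0.14],-0.14]]'
python3 - <<'E'
from h import *
c=grab("wrist");cv2.imwrite("pics/w4.png",c["img"]);np.savez("w4.npz",**{k:c[k] for k in("img","z_map","camera_matrix","T")})
E
```

```text
t: 12.6
eef_pos: [578.0, -126.3, 364.4]
ee_rot: [0.645, 0.764, -0.001, -0.002]
contact_force: [-0.2, 0.1, -0.5]
opening: -0.1
```

View pics/w4.png

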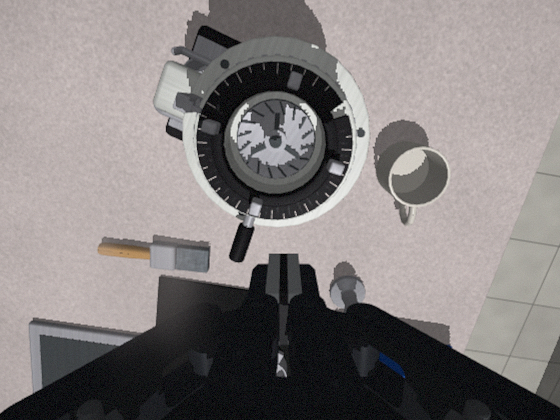

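```bash
python3 - <<'E'
from h import *
c=dict(np.load("w4.npz"))
g=c["img"][20:240,140:400];cv2.imwrite("pics/w4z.png",cv2.resize(g,(780,660)[:2],interpolation=cv2.INTER_CUBIC)[:600])
E
```

```text
(no output)
```

View pics/w4z.png

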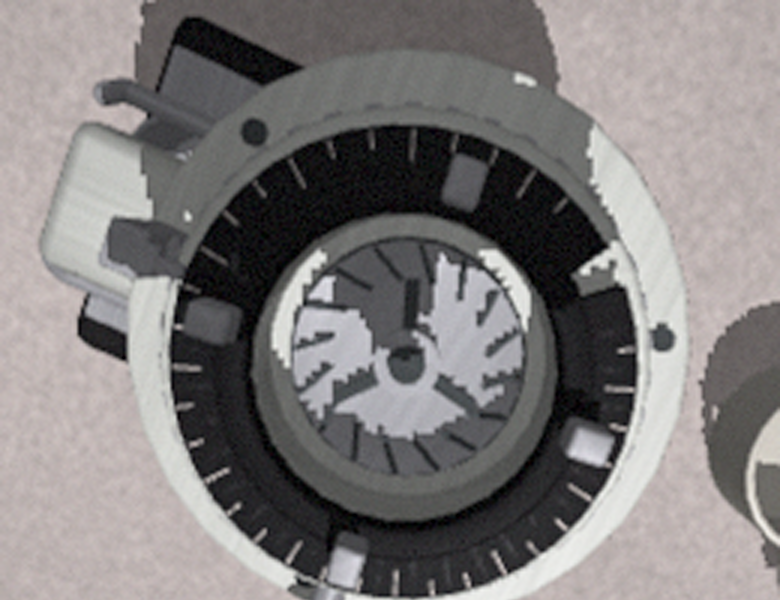

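```bash
python3 - <<'E'
from h import *
c=dict(np.load("w4.npz"));W=cloud(c)
F=W.reshape(-1,3);F=F[np.isfinite(F[:,0])];A=np.array([563,-80.6])
for z,r in((200,80),(245,56)):
    m=(np.abs(F[:,2]-z)<3)&(np.hypot(*(F[:,:2]-A).T)<r+14);Q=F[m][:,:2]
    h=cv2.convexHull(Q.astype(np.float32))[:,0];f=least_squares(lambda p:np.hypot(*(h-p).T)-r,A,loss="soft_l1",f_scale=2);print(z,f.x,np.median(F[m][:,2]),np.abs(f.fun).mean())
A=f.x
for nm,u,v,z in(("notch rim",612,268,245),("notch in",578,284,245),("tabA",467,170,260),("tabB",208,322,260),("tabC",350,550,260),("tabD",592,438,260),("ptr tip",180,258,242),("ptr tipB",172,262,242),("ptr post",128,240,242),("chute",65,215,170),("lever",240,0,0)):
    U,V=140+u/3,20+v/3
    if nm=="lever": U,V,z=241,243,227
    p=ray_z(c,U,V,z)[:2]-A;print(nm,W[int(V),int(U)].round(),p.round(1),np.hypot(*p).round(1),np.degrees(np.arctan2(p[1],p[0])).round(1))
# pointer pixels: points with z 225..246 and r 58..80 , angle near 180
d=W[...,:2]-A;r=np.hypot(d[...,0],d[...,1]);an=np.degrees(np.arctan2(d[...,1],d[...,0]))%360
m=(r>57)&(r<82)&(W[...,2]>208)&(W[...,2]<250)&(an>130)&(an<230)
for k in range(57,82,3):
    q=m&(r>=k)&(r<k+3);print(k,q.sum(),an[q].mean().round(1) if q.sum() else 0,an[q].min().round(1) if q.sum() else 0,an[q].max().round(1) if q.sum() else 0,np.median(W[...,2][q]) if q.sum() else 0)
E
```

```text
200 [563.13551705 -80.35537085] 198.38742032818942 0.7722298876128588
245 [563.20812509 -80.59366005] 243.22159128889012 0.40838373184601223
notch rim [609. -48. 232.] [43.6 32.6] 54.5 36.8
notch in [600. -52. 243.] [36.7 27.8] 46.0 37.2
tabA [569. -34. 258.] [ 6.6 46.6] 47.1 82.0
tabB [518. -74. 257.] [-44.    6.3] 44.4 171.9
tabC [ 557. -122.  257.] [ -5.5 -40.3] 40.6 -97.8
tabD [608. -86. 258.] [44.8 -4.6] 45.1 -5.9
ptr tip [505. -63. 231.] [-55.7  17.8] 58.4 162.3
ptr tipB [505. -64. 240.] [-57.4  16.6] 59.8 163.9
ptr post [495. -61. 241.] [-68.   19.8] 70.8 163.8
chute [457. -59. 175.] [-107.8   20.8] 109.8 169.1
lever [ 549. -168.  226.] [-14.6 -87.1] 88.3 -99.5
57 224 162.4 130.0 230.0 231.64986690738112
60 289 171.2 130.3 229.5 230.80678773244387
63 62 166.2 143.3 214.4 239.7529102811321
66 126 163.9 160.4 170.3 237.11532142483367
69 88 164.4 160.3 170.1 239.50403940933109
72 81 164.4 160.6 169.8 239.0120626147762
75 66 164.6 160.7 169.9 238.2827072073435
78 0 0 0 0 0
81 0 0 0 0 0
```

```bash

python3 -m handwheel '[[[0.003,-0.008,0],0.16],[[0.006,-0.016,0.01],0.32],[[0.009,-0.024,0.02],0.48],[[0.012,-0.032,0.03],0.64],[[0.0149,-0.0393,0.04],0.78],[[0.0149,-0.0393,0.055],0.78],[[0.0149,-0.0393,0.07],0.78],[[0.0149,-0.0393,0.08],0.78],[[0.0149,-0.0393,0.087],0.78],[[0.0149,-0.0393,0.087],0.78]]'
python3 -m handwheel '[[[0,0,0.003],0],[[0,0,0.0055],0],[[0,0,0.0065],0]]'
python3 chk.py
python3 - <<'E'
from h import *
for n,(x,y,w) in {"side":(230,130,120)}.items():
    c=grab(n);cv2.imwrite(f"pics/{n}5.png",cv2.resize(c["img"][y:y+w,x:x+w],(600,600),interpolation=cv2.INTER_CUBIC))
E
```

```text
t: 13.9
eef_pos: [537.2, -118.6, 278.7]
ee_rot: [0.887, 0.462, -0.0, -0.0]
contact_force: [-0.5, -0.1, 0.8]
opening: 0.2
t: 14.28
eef_pos: [537.6, -118.6, 272.8]
ee_rot: [0.887, 0.462, 0.0, 0.0]
contact_force: [0.3, 0.7, 0.5]
opening: -0.3
t=14.28 th=-123.72 r=45.7 Ft=-0.13 Fr=-0.73 Fz=0.47
```

View pics/side5.png

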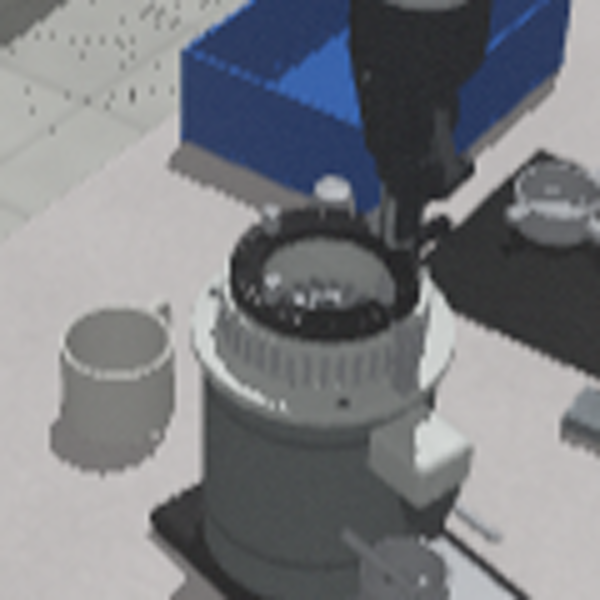

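```bash

python3 -m handwheel '[[[0.0001,0.002,0],-0.044],[[0.0002,0.004,0],-0.087],[[0.0004,0.006,0],-0.131],[[0.0007,0.008,0],-0.175]]'
python3 chk.py
```

```text
t: 14.82
eef_pos: [544.6, -122.7, 272.9]
ee_rot: [0.843, 0.538, 0.0, 0.0]
contact_force: [0.1, 0.7, -0.3]
opening: 0.0
t=14.82 th=-113.58 r=45.9 Ft=-0.19 Fr=-0.69 Fz=-0.30
```

```bash

python3 -m handwheel '[[[0.0001,0.002,0],-0.044],[[0.0002,0.004,0],-0.087],[[0.0004,0.006,0],-0.131],[[0.0007,0.008,0],-0.175]]' ; python3 chk.py; python3 -m handwheel '[[[0.0001,0.002,0],-0.044],[[0.0002,0.004,0],-0.087],[[0.0004,0.006,0],-0.131],[[0.0007,0.008,0],-0.175]]' ; python3 chk.py
python3 - <<'E'
from h import *
c=grab("wrist");cv2.imwrite("pics/w6.png",c["img"])
E
```

```text
t: 15.32
eef_pos: [551.5, -125.3, 272.8]
ee_rot: [0.793, 0.61, -0.0, -0.0]
contact_force: [-1.9, 0.8, 1.3]
opening: 0.0
t=15.32 th=-104.48 r=46.2 Ft=-2.04 Fr=-0.25 Fz=1.34
t: 15.82
eef_pos: [559.4, -126.7, 272.8]
ee_rot: [0.736, 0.677, -0.0, -0.0]
contact_force: [-2.6, -0.2, 2.1]
opening: 0.5
t=15.82 th=-94.50 r=46.3 Ft=-2.54 Fr=0.37 Fz=2.10
```

View pics/w6.png

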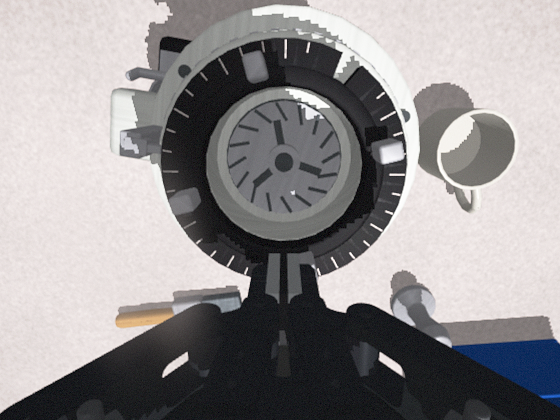

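```bash
python3 - <<'E'
from h import *
s=ctrl.sense();c={"camera_matrix":ctrl.camera("wrist")["camera_matrix"]};cc=ctrl.camera("wrist");c["T"]=Tcam(cc,s)
A=np.array([563.2,-80.5])
for nm,u,v,z in(("notch",352,58,245),("notchin",339,76,245),("tabL",255,62,260),("tabR",390,150,260),("tabLL",183,203,260),("ptr",152,138,242),("ptrpost",128,141,242),("centre",283,162,212)):
    p=ray_z(c,u,v,z)[:2]-A;print(nm,np.hypot(*p).round(1),np.degrees(np.arctan2(p[1],p[0])).round(1))
E
```

```text
notch 55.5 54.4
notchin 47.0 55.3
tabL 45.8 98.3
tabR 44.6 10.9
tabLL 43.2 -171.2
ptr 60.8 161.0
ptrpost 71.2 164.2
centre 1.0 -98.6
```

```bash

python3 -m handwheel '[[[0.0002,0.004,0],-0.087],[[0.0007,0.008,0],-0.175],[[0.0016,0.0119,0],-0.262],[[0.0028,0.0157,0],-0.349],[[0.0043,0.0194,0],-0.436],[[0.0061,0.0229,0],-0.524],[[0.0083,0.0263,0],-0.611],[[0.0107,0.0294,0],-0.698],[[0.0134,0.0324,0],-0.785],[[0.0164,0.0351,0],-0.873]]' ; python3 chk.py 6 &&
python3 -m handwheel '[[[0.0002,0.004,0],-0.087],[[0.0007,0.008,0],-0.175],[[0.0016,0.0119,0],-0.262],[[0.0028,0.0157,0],-0.349],[[0.0043,0.0194,0],-0.436],[[0.0061,0.0229,0],-0.524],[[0.0083,0.0263,0],-0.611],[[0.0107,0.0294,0],-0.698],[[0.0107,0.0294,0],-0.698]]' ; python3 chk.py
python3 - <<'E'
from h import *
for n in ("wrist","side"):
    c=grab(n);cv2.imwrite(f"pics/{n}7.png",c["img"]);np.savez(f"{n}7.npz",**{k:c[k] for k in("img","z_map","camera_matrix","T")})
E
```

```text
t: 17.23
eef_pos: [595.8, -113.6, 272.8]
ee_rot: [0.381, 0.925, -0.001, -0.0]
contact_force: [-3.1, -0.9, 0.6]
opening: -0.0
t=17.23 th=-45.17 r=46.5 Ft=-2.79 Fr=-1.56 Fz=0.59
t: 18.35
eef_pos: [609.3, -85.4, 272.7]
ee_rot: [0.044, 0.999, -0.001, -0.0]
contact_force: [-2.6, -0.9, 1.4]
opening: -0.1
t=18.35 th=-5.87 r=46.6 Ft=-1.21 Fr=-2.48 Fz=1.42
```

View pics/wrist7.png

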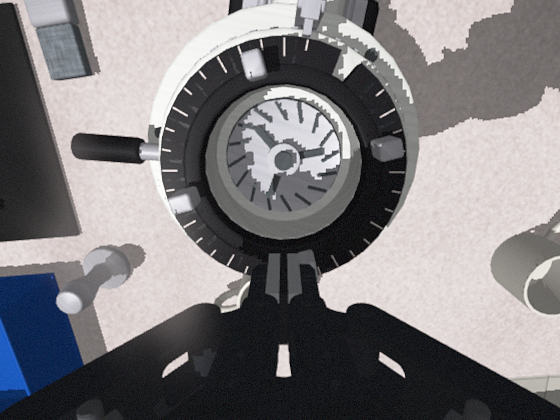

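```bash
python3 - <<'E'
from h import *
c=dict(np.load("wrist7.npz"))
g=c["img"][0:110,230:400];cv2.imwrite("pics/w7z.png",cv2.resize(g,None,fx=4.5,fy=4.5,interpolation=cv2.INTER_CUBIC))
A=np.array([563.2,-80.5]);W=cloud(c)
F=W.reshape(-1,3);F=F[np.isfinite(F[:,0])]
m=(np.abs(F[:,2]-244)<3)&(np.hypot(*(F[:,:2]-A).T)<70);Q=F[m][:,:2]
h=cv2.convexHull(Q.astype(np.float32))[:,0];f=least_squares(lambda p:np.hypot(*(h-p).T)-56,A,loss="soft_l1",f_scale=1);print(f.x)
A=f.x
for nm,u,v,z in(("notch",354,58,245),("notchin",341,76,245),("ptr",307,37,242),("ptrmid",309,18,242),("lever",105,149,227)):
    p=ray_z(c,u,v,z)[:2]-A;print(nm,W[v,u].round(),np.hypot(*p).round(1),np.degrees(np.arctan2(p[1],p[0])).round(1))
E
```

```text
[562.98416563 -80.91420524]
notch [517. -45. 233.] 55.6 143.3
notchin [524. -51. 231.] 47.0 144.0
ptr [507. -65. 232.] 56.5 164.9
ptrmid [501. -65. 238.] 63.5 165.4
lever [ 548. -170.  225.] 89.1 -99.9
```

View pics/w7z.png

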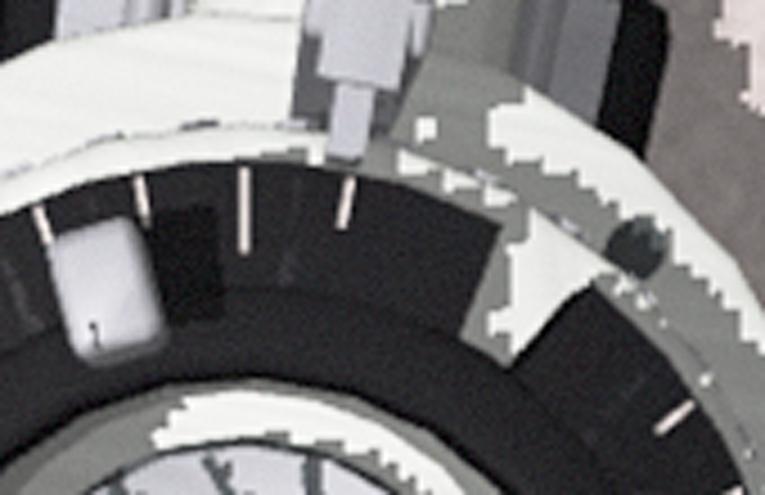

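```bash
python3 - <<'E'
from h import *
c=dict(np.load("wrist7.npz"))
A=np.array([563.1,-80.7])
for nm,x,y,z in(("nL",502,230,245),("nR",590,288,245),("nLi",462,330,245),("nRi",515,365,245),("ptip",347,140,242),("ptip2",346,155,242),("pback",353,90,242),("g1",350,180,245),("g2",342,228,245),("h1",245,170,245),("h2",246,250,245)):
    p=ray_z(c,230+x/4.5-.4,y/4.5-.4,z)[:2]-A;print(nm,np.hypot(*p).round(1),np.degrees(np.arctan2(p[1],p[0])).round(1))
c=dict(np.load("side7.npz"));g=c["img"][130:250,230:350];cv2.imwrite("pics/s7z.png",cv2.resize(g,(600,600),interpolation=cv2.INTER_CUBIC))
E
```

```text
nL 55.4 149.8
nR 55.3 139.8
nLi 46.3 149.0
nRi 46.2 141.7
ptip 58.8 165.7
ptip2 57.6 165.6
pback 62.9 165.9
g1 55.1 164.9
g2 51.1 164.9
h1 55.0 174.8
h2 48.4 174.7
```

```bash

python3 -m handwheel '[[[0.0001,0.0032,0],-0.07],[[0.0005,0.0065,0],-0.14],[[0.001,0.0097,0],-0.21],[[0.0018,0.0127,0],-0.28],[[0.0025,0.0151,0],-0.332],[[0.0025,0.0151,0],-0.332],[[0.0025,0.0151,0],-0.332]]' ; python3 chk.py
cat > m.py <<'E'
from h import *
import sys
c=grab("wrist");np.savez(sys.argv[1]+".npz",**{k:c[k] for k in("img","z_map","camera_matrix","T")})
x,y=map(int,sys.argv[2:4]);g=c["img"][y:y+110,x:x+170];cv2.imwrite(f"pics/{sys.argv[1]}.png",cv2.resize(g,None,fx=4.5,fy=4.5,interpolation=cv2.INTER_CUBIC))
cv2.imwrite(f"pics/{sys.argv[1]}f.png",c["img"])
p=proj(c,[563.1+56*np.cos(np.radians(165.6)),-80.7+56*np.sin(np.radians(165.6)),245]);print(p)
E
python3 m.py w8 230 0
```

```text
t: 19.32
eef_pos: [608.4, -70.1, 272.8]
ee_rot: [-0.122, 0.993, -0.0, 0.0]
contact_force: [-1.4, -2.4, -0.5]
opening: 0.1
t=19.32 th=12.97 r=46.6 Ft=-1.97 Fr=-1.91 Fz=-0.49
(np.float64(348.8558975835174), np.float64(52.36550422265671))
```

View pics/w8f.png

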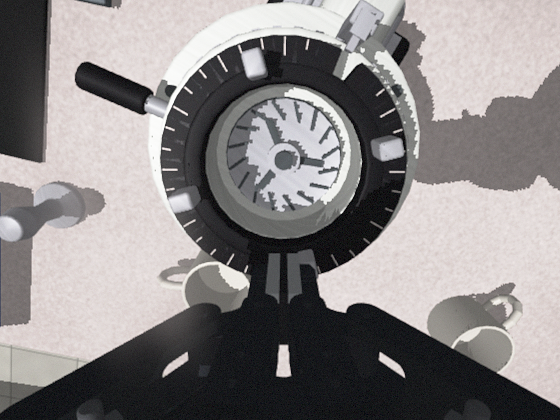

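View pics/w8.png

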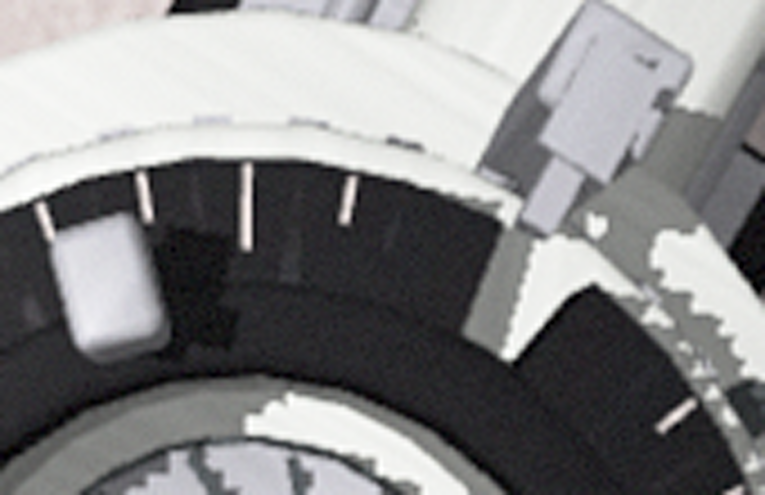

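```bash
python3 - <<'E'
from h import *
c=dict(np.load("w8.npz"))
A=np.array([563.1,-80.7])
for nm,x,y,z in(("nL",502,230,245),("nR",590,288,245),("nLi",462,330,245),("nRi",515,362,245),("ptip",547,215,242),("ptip2",540,230,242),("pback",567,170,242),("pbL",548,158,242),("pbR",586,182,242),("g1",350,180,245),("h1",247,165,245),("h2",246,248,245)):
    p=ray_z(c,230+x/4.5-.4,y/4.5-.4,z)[:2]-A;print(nm,np.hypot(*p).round(1),np.degrees(np.arctan2(p[1],p[0])).round(1))
W=cloud(c);F=W.reshape(-1,3);F=F[np.isfinite(F[:,0])]
m=(np.abs(F[:,2]-244)<3)&(np.hypot(*(F[:,:2]-A).T)<70);Q=F[m][:,:2]
h=cv2.convexHull(Q.astype(np.float32))[:,0];f=least_squares(lambda p:np.hypot(*(h-p).T)-56,A,loss="soft_l1",f_scale=1);print(f.x)
E
```

```text
nL 55.1 168.8
nR 55.1 158.8
nLi 46.1 168.0
nRi 46.1 160.8
ptip 58.7 165.5
ptip2 57.3 165.4
pback 62.8 165.8
pbL 62.8 167.7
pbR 62.8 163.9
g1 54.8 -176.0
h1 55.2 -166.2
h2 48.4 -166.2
[562.83947981 -80.872292  ]
```

```bash

python3 -m handwheel '[[[0,0.0007,0],-0.014],[[0,0.0013,0],-0.028],[[0,0.0013,0],-0.028]]' ; python3 chk.py; python3 m.py w9 230 0
```

```text
t: 19.75
eef_pos: [608.0, -68.6, 272.8]
ee_rot: [-0.137, 0.991, -0.0, -0.0]
contact_force: [-0.5, -3.0, -0.5]
opening: -0.2
t=19.75 th=14.98 r=46.5 Ft=-2.77 Fr=-1.24 Fz=-0.50
(np.float64(351.5821729243446), np.float64(54.61403043931762))
```

View pics/w9.png

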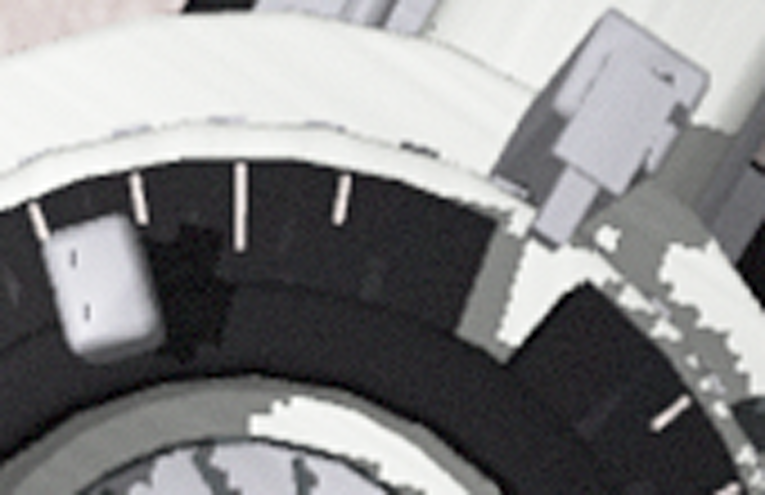

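```bash
python3 - <<'E'
from h import *
c=dict(np.load("w9.npz"))
A=np.array([563.0,-80.75])
for nm,x,y,z in(("nL",495,225,245),("nR",583,285,245),("nLi",456,327,245),("nRi",508,362,245),("ptip",557,228,242),("pback",580,180,242),("h1",240,165,245),("h2",239,248,245)):
    p=ray_z(c,230+x/4.5-.4,y/4.5-.4,z)[:2]-A;print(nm,np.hypot(*p).round(1),np.degrees(np.arctan2(p[1],p[0])).round(1)%360)
E
python3 -m handwheel '[[[0,-0.003,0],0.06],[[0,-0.006,0],0.12],[[0,-0.006,-0.03],0.12],[[0,-0.006,-0.07],0.12],[[0,-0.006,-0.11],0.12],[[0.01,-0.006,-0.12],0.12],[[0.01,-0.006,-0.12],0.12],[[0.01,-0.006,-0.12],0.12]]'; python3 chk.py; python3 m.py w10 230 80
```

```text
nL 55.3 171.0
nR 55.0 160.9
nLi 46.1 170.1
nRi 45.9 162.9
ptip 58.3 165.5
pback 62.7 165.9
h1 55.1 195.8
h2 48.3 195.9
t: 20.8
eef_pos: [599.7, -76.7, 391.3]
ee_rot: [-0.077, 0.997, 0.001, -0.001]
contact_force: [0.7, -0.5, 0.2]
opening: 0.1
t=20.80 th=6.08 r=36.9 Ft=-0.61 Fr=0.68 Fz=0.16
(np.float64(313.6295226880286), np.float64(86.3234873376624))
```

View pics/w10f.png

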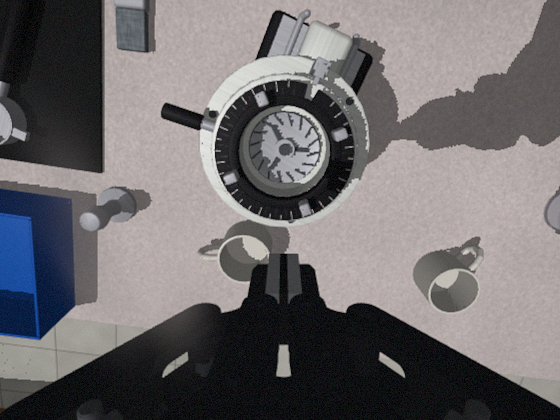

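```bash
python3 -m handwheel '[[[0.02,0.002,0.02],0],[[0.035,0.004,0.05],0],[[0.04,0.005,0.07],0],[[0.04,0.005,0.07],0],[[0.04,0.005,0.07],0]]'; python3 m.py w11 240 60
```

```text
t: 21.48
eef_pos: [559.9, -78.2, 323.0]
ee_rot: [-0.077, 0.997, 0.0, 0.0]
contact_force: [0.6, 0.1, 0.2]
opening: 0.2
(np.float64(314.4648932057169), np.float64(150.8908832183955))
```

View pics/w11f.png

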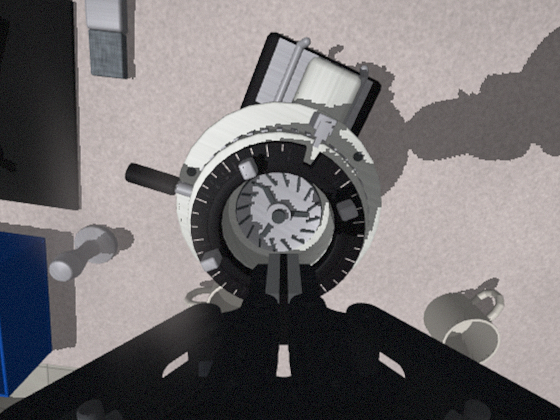

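View pics/w11.png

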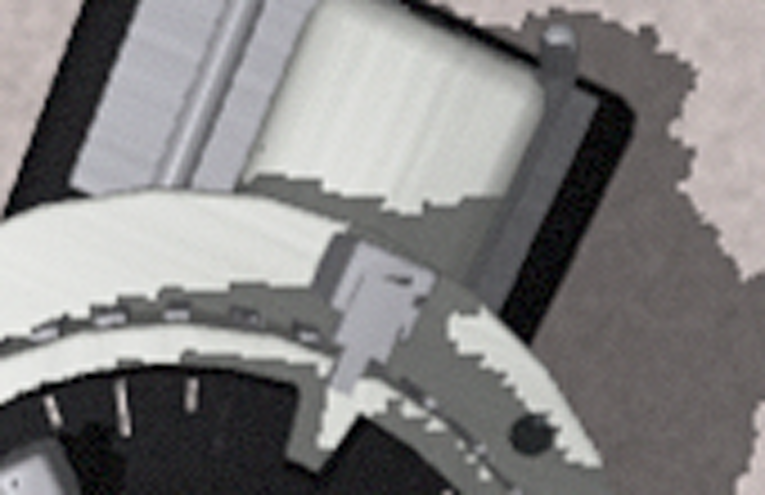

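```bash
python3 - <<'E'
from h import *
c=dict(np.load("w11.npz"))
A=np.array([563.0,-80.75]);W=cloud(c);F=W.reshape(-1,3);F=F[np.isfinite(F[:,0])]
m=(np.abs(F[:,2]-200)<3)&(np.hypot(*(F[:,:2]-A).T)<90);Q=F[m][:,:2]
h=cv2.convexHull(Q.astype(np.float32))[:,0];f=least_squares(lambda p:np.hypot(*(h-p).T)-80,A,loss="soft_l1",f_scale=1);print(f.x)
d=W[...,:2]-A;r=np.hypot(d[...,0],d[...,1]);an=np.degrees(np.arctan2(d[...,1],d[...,0]))%360
for nm,x,y,z in(("nL",298,384,245),("nR",370,415,245),("nLi",288,458,245),("nRi",322,474,245),("ptip",345,385,242),("pm",360,345,242),("pback",380,290,242),("h1",192,380,245),("h2",191,410,245)):
    p=ray_z(c,240+x/4.5-.4,60+y/4.5-.4,z)[:2]-A;print(nm,np.hypot(*p).round(1),np.degrees(np.arctan2(p[1],p[0])).round(1)%360)
# foot long edges (right edge crop) direction on z~15-20
for (x1,y1,x2,y2) in((630,125,520,340),(5,215,85,10)):
    for z in(15,25):
        a=ray_z(c,240+x1/4.5,60+y1/4.5,z);b=ray_z(c,240+x2/4.5,60+y2/4.5,z);print(W[60+int(y1/4.5),240+int(x1/4.5)].round(),np.degrees(np.arctan2(a[1]-b[1],a[0]-b[0])))
g=c["img"][118:178,280:350];cv2.imwrite("pics/w11z.png",cv2.resize(g,None,fx=10,fy=10,interpolation=cv2.INTER_CUBIC))
E
```

```text
[563.09195842 -80.73679614]
nL 57.4 171.7
nR 57.3 161.3
nLi 47.8 169.5
nRi 47.5 163.5
ptip 59.2 165.6
pm 64.7 165.9
pback 72.2 166.3
h1 55.5 185.8
h2 51.5 185.7
[449.  23.  17.] 164.29891015977023
[449.  23.  17.] 164.29891015977023
[ 498. -139.   18.] -15.110879756238472
[ 498. -139.   18.] -15.110879756238468
```

View pics/w11z.png

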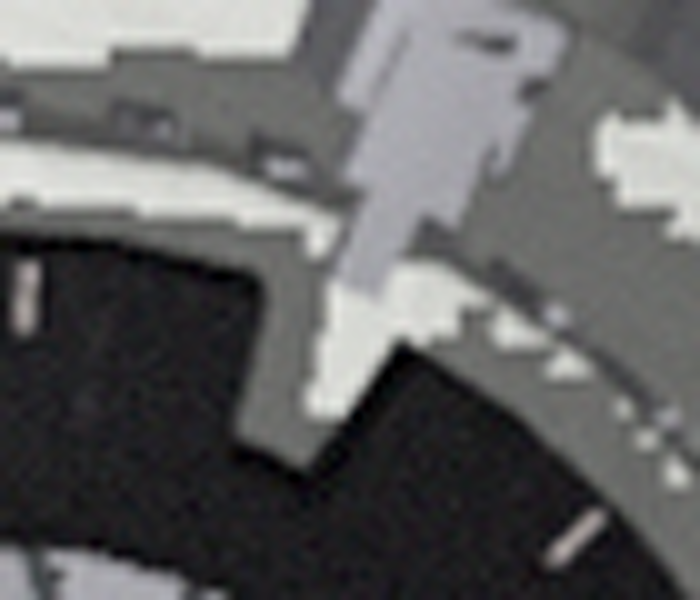

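```bash
python3 - <<'E'
from h import *
c=dict(np.load("w11.npz"))
A=np.array([563.05,-80.75])
for nm,x,y,z in(("nL",265,278,245),("nR",405,345,245),("nLi",238,440,245),("nRi",308,472,245),("ptip",362,288,242),("pb",390,225,242),("gR",605,510,245),("gRi",555,562,245),("gL",28,265,245),("gLi",26,335,245)):
    p=ray_z(c,280+x/10-.45,118+y/10-.45,z)[:2]-A;print(nm,np.hypot(*p).round(1),np.degrees(np.arctan2(p[1],p[0])).round(1)%360)
K=c["camera_matrix"]
# overlay ideal notch at 165.6 and 166.2 on image
E
```

```text
nL 57.3 171.5
nR 56.8 162.2
nLi 47.7 169.7
nRi 47.5 164.1
ptip 58.5 165.6
pb 62.5 165.6
gR 55.7 145.9
gRi 51.4 145.9
gL 55.5 185.7
gLi 51.4 185.6
```

```bash
python3 -m handwheel '[[[0,0,-0.03],0],[[0,0,-0.06],0],[[0,0,-0.06],0]]'; python3 - <<'E'
from h import *
for f,pts in(("w4",((241,243),)),("wrist7",((105,149),)),("w11",((150,178),))):
    c=dict(np.load(f+".npz"));W=cloud(c);A=np.array([563.05,-80.75])
    d=W[...,:2]-A;r=np.hypot(d[...,0],d[...,1]);m=(r>82)&(r<106)&(W[...,2]>217)&(W[...,2]<230)
    a=np.degrees(np.arctan2(d[...,1],d[...,0]))[m];a=a[(a>-130)&(a<-70)];print(f,m.sum(),np.median(a).round(2))
s=ctrl.sense();print(s["t"],s["contact_force"],s["eef_pos"])
ctrl.close_job()
E
```

```text
t: 21.9
eef_pos: [561.5, -78.6, 386.1]
ee_rot: [-0.077, 0.997, -0.001, 0.003]
contact_force: [0.2, 0.4, -1.0]
opening: 0.1
w4 416 -99.57
wrist7 1271 -100.32
w11 734 -100.89
21.9 [ 0.18338858  0.39751882 -1.03238114] [561.50311735 -78.61797015 386.12090506]
the job is handed in; nothing more can be done
```

The grinder is zeroed and the job is handed in, at 21.9 s of the 72 s allowed. The collar is at the burr contact, and the notch faces the pointer to within about 1°.

- **Collar:** I pushed the lever clockwise about 57°. The push stayed at 3 to 5 N. It then rose from 3.3 N to a peak of 8.3 N (9.4 N in total with the sideways part) over about 1 to 2 mm, so the burrs had just met. I stopped there and backed off.
- **Dial:** I pushed one finger tab about 129° anticlockwise, with about 3 N. The graduations and the last close-up corner reading while still touching put the notch at about 165.9°. The pointer reads 165.6°.

Some checks disagreed:
- **Notch corners:** after the fingers let go, the notch corners alone read 166.9°. That is about 1° more than the graduations and 1.3° from the pointer.
- **Foot edges:** the edges of the grinder's foot suggest its front is at 164.3 to 164.9°. I went by the pointer itself.
- **Lever:** three wrist pictures, from different viewpoints, put it at -99.6°, -100.3° and -100.9°. That may be calibration error, as nothing touched the lever after I let go, but I did not confirm it.

At hand-in the arm was about 100 mm clear of the dial and touching nothing. I kept it clear of everything else on the counter, but did not re-measure those items.

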